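# Bring the terminal bolts to the battery job

### The arm

A 6-joint arm with a two-finger parallel gripper is mounted at the origin on the work surface. World frame = base frame: x ahead of the robot, y to its left, z up, the work surface at z = 0. Lengths are in m, angles in rad, forces in N, time in s.
With the tool pointing down it reaches from about 0.35 to 0.85 m from the base axis. Payload 8.1 kg.
Tool frame: the origin (TCP) lies on the centre line of the jaws, within the pads' length; the fingertips stand 14 mm ahead of it and the grasp point (between the pads) lies 5 mm behind it; z points along the fingers, y is the direction in which the jaws open and shut (so a half turn about z gives the same grasp; the last joint's range is limited). The gripper opens to 93 mm and grips with 3 to 60 N. Pads are 15 mm wide; open, the fingers measure 128 mm over their backs; the gripper's body (75 mm by 188 mm) begins 65 mm behind the grasp point.
Start: joints at [-1.225, 0.13, 1.488, -0, 1.523, -0.085], TCP at [0.251, -0.545, 0.195] pointing down, gripper open.
Joint ranges: [-2.96, 2.96], [-0.89, 2.26], [0.02, 2.5], [-1.34, 4.48], [0, 2.73], [-2.66, 2.66]. Speed limits (rad/s): [2.39, 2.39, 2.79, 3.14, 3.14, 3.14].

### API

Orientations are given as a rotation vector (axis times angle).
In Python, from plant import robot gives the robot as it stands.
- The arm moves only by the tool jog_arm, never from a script. Its argument "steps" is a list of rows, each a list of 7 numbers: the closure, from 0 (fully open) to 1 (shut), then the shift along the tool's x, y, z in m, then the turn, a rotation vector about the tool's x, y, z in rad. In form: [[jaw, tx, ty, tz, rx, ry, rz], ...]. A call has 1 to 5 rows; each row is the pose to reach, as a shift and turn from the pose measured when the call began, along the tool's axes at that moment; what a row does not reach only later rows make up. A row lasts 1/8 s, in which the tool goes at most 62.5 mm and 10.7 degrees, less where a joint would pass 70% of its speed; a pose out of reach is approached as far as the arm can. A call with a gripper value outside its range is refused whole. The fingers move at their own pace and stop on an object; "force" is the grip in N (left out, the last holds). Time passes only in rows, so rows that repeat a pose let the fingers close. It gives the time, the measured TCP pose, the force and the opening at its end, in the units of the state.
- robot.read_state(): the state, without advancing time (a new reading comes with each control period).
- robot.read_camera(name): name is "scene" or "top" or "wrist"; returns a dict with "image" (384x512x3 uint8, red, green, blue), "mtx" (3x3 intrinsics, pixels), "extrinsics" (4x4, takes a point from camera to world coordinates); the wrist camera has in their place "tool_from_camera" (4x4, takes a point from camera to tool coordinates, whose origin is the TCP and whose axes are the flange's). Camera axes: x right, y down, z forward; pixel columns grow to the right and rows downward; lengths in m; the calibration is good to about 2 mm. A picture is of the moment at which its call begins: read the wrist's pose just before it. There is no depth.
- robot.close_job(): hands the job in, once; it reports no verdict.
The state is a dict: "t": time; "q": joint angles; "dq": joint speeds; "joint_torque": joint torques, N m; "tool_pos": TCP position; "orientation": TCP orientation; "force": force on the tool from outside, world axes, zero at the start; "wrist_torque": the same for the moment, N m; "opening": finger opening in m.
Only numpy, scipy, OpenCV 4.12 (cv2) and the standard library are available. Lean on these libraries where they do the work, as an engineer would, in place of code of your own. Each camera call takes 0.05 s, during which the arm holds its last target.

### The job

Pick up the long narrow steel tray with the two loose brass terminal bolts in it and carry it level, without spilling a bolt, to the low grey stand with the black rubber top. Set it down, do not drop it, in the middle of the rubber, lengthwise along the stand.

Things in the scene. Friction and masses are not known exactly. Their poses are not given: they have to be found in the camera images.
- tray: Long open-topped sheet-steel tray, 110 mm long (x), 50 mm wide (y), 40 mm high, walls and floor 3 mm, 120 to 200 g empty. Origin: centre of its underside, x along its length, z up. Grip it from above across its width, halfway along, fingers outside the long walls. Not the 68 mm square tray of the same steel, with nuts. Both trays and the stand stand on the bench and swap places between starts.
- bolt_a: One of two loose brass hex-head bolts lying in the long tray, 37 mm long overall (hexagonal head 17 mm across flats and 7 mm thick, shank 10 mm diameter by 30 mm), 35 g. Origin on the bolt's axis at mid-length; x along the bolt, from head to tip.
- bolt_b: One of two loose brass hex-head bolts lying in the long tray, 37 mm long overall (hexagonal head 17 mm across flats and 7 mm thick, shank 10 mm diameter by 30 mm), 35 g. Origin on the bolt's axis at mid-length; x along the bolt, from head to tip.
- stand: Low fixed stand of grey steel, 160 mm long (x), 100 mm wide (y), with a flat black rubber top, 150 by 90 mm, no rim, 40 mm above the bench. Origin: centre of its underside, at bench height; x along its length, z up. The tray may lie either way round. Farther from the robot lie a battery, a wrench and a hand meter, all under 100 mm high.
Mind the look-alikes: they are no part of the job. Leave any pink look-alike of the tray alone. What is shaped like the stand but orange is not meant.

How it is judged:
At the end, for the whole second after the job is handed in: The long tray stands flat on the stand's rubber top, its centre within 20 mm of the stand's centre along each of the stand's axes, its length within 15 degrees of the stand's length (either way round), at rest, with both brass bolts inside it (x of tray in the frame of stand between -0.02 and 0.02 m and y of tray in the frame of stand between -0.02 and 0.02 m and z of tray in the frame of stand between 0.035 and 0.045 m and angle between the x axis of tray and the x axis of stand, either way round below 0.26 rad and angle between tray's own z axis and vertical below 0.1 rad and linear speed of tray below 0.02 m/s and x of bolt_a in the frame of tray between -0.055 and 0.055 m and y of bolt_a in the frame of tray between -0.025 and 0.025 m and z of bolt_a in the frame of tray between 0 and 0.04 m and x of bolt_b in the frame of tray between -0.055 and 0.055 m and y of bolt_b in the frame of tray between -0.025 and 0.025 m and z of bolt_b in the frame of tray between 0 and 0.04 m); the robot touches nothing.
It fails at once if a brass bolt leaves the tray (distance between any of bolt_a, bolt_b and tray above 0.08 m).
It fails at once if the tray is tilted more than 20 degrees (angle between tray's own z axis and vertical above 0.35 rad).
It fails at once if the tray is dropped onto the stand (it moves faster than 0.5 m/s less than 30 mm above the rubber) (x of tray in the frame of stand between -0.1 and 0.1 m and y of tray in the frame of stand between -0.08 and 0.08 m and z of tray in the frame of stand below 0.07 m and linear speed of tray above 0.5 m/s).
It also fails if it takes over 45 s, if anything falls off the work surface, if the arm or the gripper's body presses on something with over 40 N, if the wrist force passes 120 N, or if a joint passes its speed limit or range.

## Working session

There is one attempt and no reset: what is moved stays moved. The work goes in short steps, Python scripts to look and compute and a tool call to move; the robot and the scene stay as the last step left them, time stands still between calls to the robot, and variables do not carry over. Pictures are saved under pics/ and viewed, and the job is handed in when it is done.

Besides the shell and the picture viewer there is one more tool, called as name([rows], argument=value, ...), one row to a line, values as JSON. jog_arm: Moves the arm, as the interface text tells. Its arguments: {"type":"object","properties":{"steps":{"type":"array"},"force":{"type":"number"}},"required":["steps"]}

```bash
mkdir -p pics; ls; cat > h.py <<'E'
import numpy as np, cv2
from scipy.spatial.transform import Rotation as R
from plant import robot
def ray(c,u,v,z,E=None):
    E=c["extrinsics"] if E is None else E
    E=np.array(E);K=np.array(c["mtx"])
    d=E[:3,:3]@np.linalg.inv(K)@np.array([u,v,1.]);o=E[:3,3]
    return o+d*(z-o[2])/d[2]
def proj(c,p,E=None):
    E=np.array(c["extrinsics"] if E is None else E)
    q=np.linalg.inv(E)@np.append(p,1);k=np.array(c["mtx"])@q[:3];return k[:2]/k[2]
def save(n,im,s=1.5):
    cv2.imwrite("pics/"+n,cv2.resize(im[:,:,::-1],None,fx=s,fy=s,interpolation=cv2.INTER_CUBIC))
E
python3 - <<'E'
from h import *
import pickle
s=robot.read_state();print(s)
d={}
for n in("scene","top"):
    c=robot.read_camera(n);d[n]=c;save(n+"0.png",c["image"]);print(n,np.round(c["extrinsics"],3).tolist(),np.round(c["mtx"],1).tolist())
pickle.dump(d,open("c0.pkl","wb"))
E
```

```text
pics
{'t': 0.0, 'q': array([-1.22542009e+00,  1.31119229e-01,  1.48929274e+00, -4.06472965e-05,
        1.52299734e+00, -8.53874039e-02]), 'dq': array([ 0.00104497, -0.00162127,  0.00190446,  0.00190343, -0.0015178 ,
        0.00024497]), 'joint_torque': array([ 1.36943231e-04, -5.59850693e+01, -4.91754878e+01,  7.69888703e-02,
        3.58266814e-02, -1.75392988e-04]), 'tool_pos': array([ 0.25034098, -0.54459841,  0.19350515]), 'orientation': array([-3.06725047e+00, -6.71041744e-01,  4.32894069e-04]), 'force': array([-0.53257335,  0.40423357,  0.22396863]), 'wrist_torque': array([-0.01922339,  0.04267181,  0.04658349]), 'opening': 0.09308873009226976}
scene [[0.091, 0.65, -0.754, 1.373], [0.996, -0.075, 0.055, -0.086], [-0.021, -0.756, -0.654, 0.755], [0.0, 0.0, 0.0, 1.0]] [[419.5, 0.0, 257.7], [0.0, 419.5, 198.0], [0.0, 0.0, 1.0]]
top [[0.003, -0.992, 0.127, 0.389], [-1.0, -0.001, 0.013, -0.049], [-0.013, -0.127, -0.992, 1.04], [0.0, 0.0, 0.0, 1.0]] [[376.6, 0.0, 256.2], [0.0, 376.6, 192.6], [0.0, 0.0, 1.0]]
```

View pics/scene0.png

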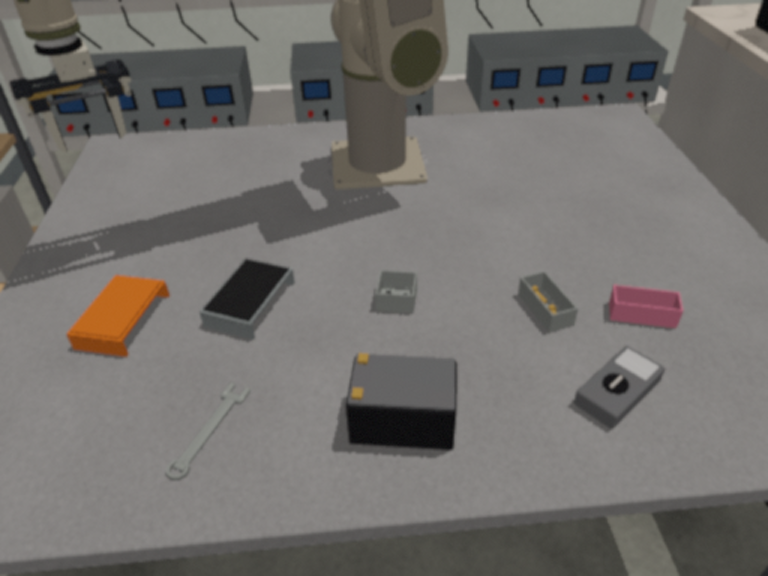

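View pics/top0.png

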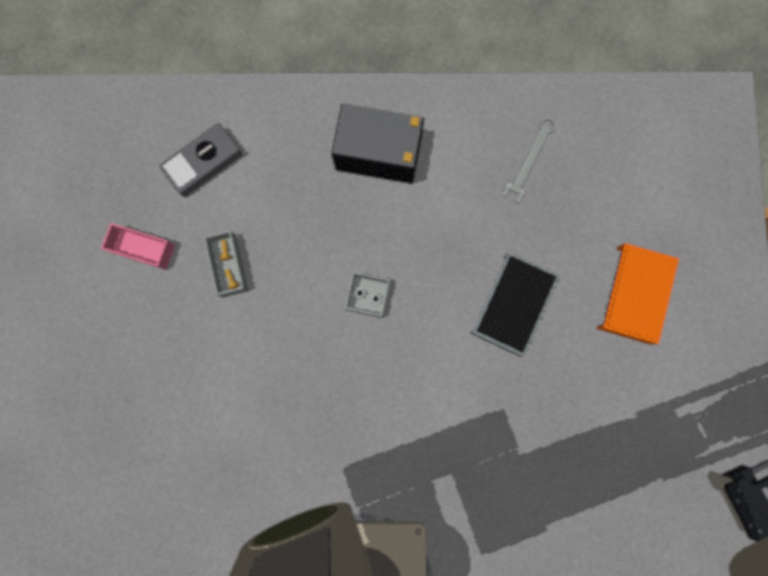

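In the top view (pixels at 1.5x), the candidates are:
- **Grey long tray:** at (227,264), holding two brass bolts.
- **Pink look-alike tray:** at (137,246).
- **Square tray with nuts:** at (369,296).
- **Grey stand with black top:** at (515,304).
- **Orange look-alike stand:** at (640,293).

The grey long tray and the grey stand fit the description. Next I'll confirm them in an enlarged crop and measure.

```bash
cat > m.py <<'E'
from h import *
import pickle
d=pickle.load(open("c0.pkl","rb"))
c=d["top"];im=c["image"]
a=im[145:210,120:190];b=im[160:245,305:380]
A=cv2.resize(a,(420,390),interpolation=cv2.INTER_CUBIC);B=cv2.resize(b,(344,390),interpolation=cv2.INTER_CUBIC)
save("crop0.png",np.hstack([A,B]),1)
# rubber
g=im.max(2).astype(int)
m=np.zeros(g.shape,np.uint8);m[160:245,305:380]=(g[160:245,305:380]<45)
cs,_=cv2.findContours(m,0,cv2.CHAIN_APPROX_NONE);k=max(cs,key=cv2.contourArea)
def rect(k,z,c=c):
    P=np.array([ray(c,u,v,z)[:2] for u,v in k.reshape(-1,2)],np.float32)
    (x,y),(w,h),an=cv2.minAreaRect(P)
    if w<h: w,h,an=h,w,an+90
    an=(an+90)%180-90
    return np.round([x,y,w,h,an],4)
print("rubber top",rect(k,.04),cv2.contourArea(k))
c2=d["scene"];im2=c2["image"];g2=im2.max(2)
m=np.zeros(g2.shape,np.uint8);m[165:225,130:205]=g2[165:225,130:205]<45
cs,_=cv2.findContours(m,0,cv2.CHAIN_APPROX_NONE);k=max(cs,key=cv2.contourArea)
print("rubber scene",rect(k,.04,c2))
print("tray rough",ray(c,151.3,176,.04))
hsv=cv2.cvtColor(im,cv2.COLOR_RGB2HSV)
print("bench",im[200:205,100:105].reshape(-1,3).mean(0),"tray px")
for v in range(155,200,4): print(v,[tuple(int(t) for t in im[v,u]) for u in range(134,170,3)])
E
python3 m.py
```

```text
rubber top [  0.4914  -0.27     0.1443   0.0843 -25.0037] 1636.5
rubber scene [  0.4942  -0.2698   0.1427   0.0845 -25.2207]
tray rough [0.56132163 0.24712897 0.04      ]
bench [135.76 134.72 135.2 ] tray px
155 [(138, 138, 137), (139, 137, 138), (139, 139, 139), (139, 141, 139), (135, 138, 135), (116, 118, 116), (113, 117, 114), (100, 101, 100), (128, 129, 128), (127, 126, 126), (136, 135, 134), (137, 136, 137)]
159 [(135, 135, 134), (106, 109, 106), (70, 72, 70), (69, 72, 71), (84, 84, 79), (114, 103, 83), (136, 141, 138), (89, 93, 90), (79, 80, 80), (91, 90, 91), (134, 133, 134), (135, 134, 135)]
163 [(135, 134, 135), (125, 129, 126), (69, 71, 70), (90, 93, 92), (146, 148, 141), (170, 133, 62), (117, 120, 116), (125, 129, 126), (70, 72, 72), (85, 85, 86), (128, 127, 128), (136, 135, 136)]
167 [(136, 136, 136), (139, 142, 141), (66, 68, 67), (88, 90, 89), (115, 115, 111), (172, 137, 68), (105, 105, 98), (144, 148, 145), (67, 68, 67), (83, 84, 84), (101, 101, 102), (137, 136, 137)]
171 [(139, 138, 139), (139, 138, 139), (82, 85, 84), (82, 85, 82), (113, 101, 81), (166, 128, 55), (11
[... 771 characters left out ...]
), (159, 145, 118), (141, 112, 55), (125, 125, 116), (100, 103, 102), (78, 77, 78), (91, 91, 91)]
191 [(138, 136, 136), (140, 138, 139), (140, 139, 139), (129, 134, 131), (68, 69, 67), (91, 95, 92), (127, 108, 74), (127, 101, 51), (117, 110, 96), (125, 129, 125), (67, 70, 68), (89, 89, 89)]
195 [(139, 139, 138), (136, 135, 135), (138, 138, 139), (138, 141, 138), (115, 119, 117), (111, 114, 111), (89, 92, 91), (77, 80, 79), (88, 88, 88), (112, 111, 112), (128, 127, 128), (138, 137, 136)]
199 [(135, 134, 135), (140, 139, 139), (138, 136, 137), (139, 138, 139), (142, 140, 140), (132, 132, 132), (139, 139, 138), (135, 134, 134), (138, 137, 138), (136, 135, 136), (138, 136, 136), (139, 138, 138)]
```

View pics/crop0.png

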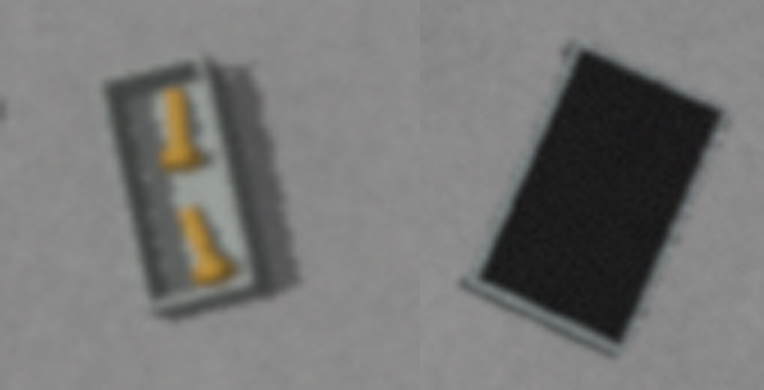

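The crop confirms both: a long grey tray with two brass bolts, and a grey stand with a black top. Now I'll work out the tray pose and the first transit.

```bash
cat >> h.py <<'E'
def down(yaw):  # tool z down, tool x at azimuth yaw
    return R.from_matrix(np.array([[np.cos(yaw),np.sin(yaw),0],[np.sin(yaw),-np.cos(yaw),0],[0,0,-1]]))
def delta(s,p,yaw):
    R0=R.from_rotvec(s["orientation"])
    return np.round(R0.inv().apply(np.array(p)-s["tool_pos"]),4), np.round((R0.inv()*down(yaw)).as_rotvec(),4)
def info(s):
    M=R.from_rotvec(s["orientation"]).as_matrix()
    print("t",round(s["t"],3),"pos",np.round(s["tool_pos"],4),"xaz",round(np.arctan2(M[1,0],M[0,0]),4),"zdir",np.round(M[:,2],4),"open",round(s["opening"],4),"F",np.round(s["force"],1),"q",np.round(s["q"],3))
E
python3 - <<'E'
from h import *
import pickle
c=pickle.load(open("c0.pkl","rb"))["top"]
P=[]
for x,y in[(107,85),(205,60),(255,285),(158,307)]:
    P.append(ray(c,(x+.5)/6-.5+120,(y+.5)/6-.5+145,.04)[:2])
P=np.array(P);print(np.round(P,4),P.mean(0))
print("L",np.linalg.norm(P[0]-P[3]),np.linalg.norm(P[1]-P[2]),"W",np.linalg.norm(P[0]-P[1]),np.linalg.norm(P[2]-P[3]))
e=(P[0]-P[3]+P[1]-P[2]);yaw=np.arctan2(e[1],e[0]);print("yaw",yaw)
s=robot.read_state();info(s)
ctr=P.mean(0)
for yw in(yaw,yaw+np.pi): print(delta(s,[ctr[0],ctr[1],.2],yw))
print("tfc",np.round(robot.read_camera("wrist")["tool_from_camera"],3))
E
```

```text
[[0.6089 0.2868]
 [0.6204 0.2427]
 [0.5175 0.2164]
 [0.5076 0.2596]] [0.56359608 0.25137261]
L 0.10488959425970787 0.10618881006355627 W 0.04563079542199586 0.0443300068574724
yaw 0.2563267771702742
t 0.1 pos [ 0.2504 -0.5447  0.1936] xaz 0.4309 zdir [-6.0e-04  1.5e-03 -1.0e+00] open 0.093 F [-0.  -0.  -0.5] q [-1.225  0.131  1.489  0.     1.523 -0.085]
(array([ 0.617 , -0.5925, -0.0053]), array([-0.0016,  0.    ,  0.1745]))
(array([ 0.617 , -0.5925, -0.0053]), array([-0.0000e+00, -2.4000e-03, -2.9671e+00]))
tfc [[-0.    -0.964 -0.265  0.074]
 [ 1.    -0.     0.001 -0.001]
 [-0.001 -0.265  0.964 -0.191]
 [ 0.     0.     0.     1.   ]]
```

jog_arm([
  [0, 0.04, -0.038, 0, 0, 0, 0.01],
  [0, 0.08, -0.077, 0, 0, 0, 0.02],
  [0, 0.12, -0.115, 0, 0, 0, 0.04],
  [0, 0.16, -0.154, 0, 0, 0, 0.05],
  [0, 0.2, -0.192, 0, 0, 0, 0.06],
])

```text
t: 0.78
tool_pos: [0.3522, -0.285, 0.1938]
orientation: [-3.086, -0.578, 0.0]
force: [1.9, -0.5, -0.5]
opening: 0.0928
```

jog_arm([
  [0, 0.04, -0.038, 0, 0, 0, 0.01],
  [0, 0.08, -0.077, 0, 0, 0, 0.02],
  [0, 0.12, -0.115, 0, 0, 0, 0.04],
  [0, 0.16, -0.154, 0, 0, 0, 0.05],
  [0, 0.2, -0.192, 0, 0, 0, 0.06],
])

```text
t: 1.4
tool_pos: [0.4696, -0.0318, 0.1941]
orientation: [-3.103, -0.485, -0.0]
force: [0.8, -0.1, 0.8]
opening: 0.0929
```

```bash
python3 - <<'E'
from h import *
s=robot.read_state();info(s)
print(delta(s,[.5636,.2514,.2],.256))
E
```

```text
t 1.4 pos [ 0.4696 -0.0318  0.1941] xaz 0.3099 zdir [-2.0e-04  1.3e-03 -1.0e+00] open 0.0929 F [ 0.8 -0.1  0.8] q [-1.780e-01 -2.260e-01  1.834e+00  1.000e-03  1.534e+00  1.083e+00]
(array([ 0.1759, -0.241 , -0.0055]), array([-0.0013, -0.0002,  0.0539]))
```

jog_arm([
  [0, 0.044, -0.06, 0, 0, 0, 0.015],
  [0, 0.088, -0.12, 0, 0, 0, 0.03],
  [0, 0.132, -0.18, -0.003, 0, 0, 0.045],
  [0, 0.176, -0.241, -0.006, 0, 0, 0.054],
  [0, 0.176, -0.241, -0.006, 0, 0, 0.054],
])

```text
t: 2.02
tool_pos: [0.5638, 0.2539, 0.2001]
orientation: [-3.114, -0.402, 0.001]
force: [0.6, -1.2, 1.1]
opening: 0.0931
```

jog_arm([
  [0, 0, 0, 0, 0, 0, 0],
  [0, 0, 0, 0, 0, 0, 0],
])

```text
t: 2.28
tool_pos: [0.5633, 0.2536, 0.1994]
orientation: [-3.115, -0.403, 0.003]
force: [0.2, -0.4, 0.5]
opening: 0.0929
```

```bash
python3 - <<'E'
from h import *
import pickle
s=robot.read_state();info(s)
c=robot.read_camera("wrist");save("w1.png",c["image"]);pickle.dump((s,c),open("w1.pkl","wb"))
t=robot.read_camera("top");save("t1.png",t["image"])
E
```

```text
t 2.275 pos [0.5633 0.2536 0.1994] xaz 0.2575 zdir [-1.8e-03  4.0e-04 -1.0e+00] open 0.0929 F [ 0.2 -0.4  0.5] q [3.390e-01 1.780e-01 1.427e+00 1.000e-03 1.538e+00 1.653e+00]
```

View pics/w1.png

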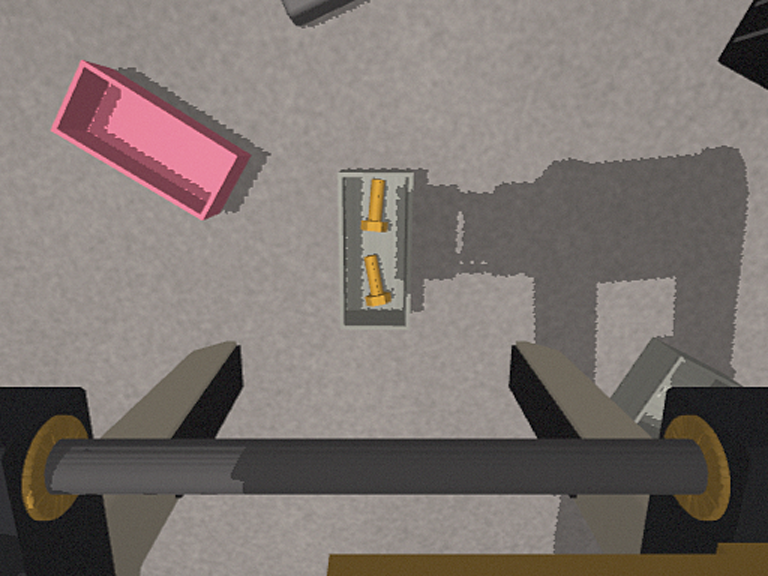

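The wrist view shows the grey tray at about (376,250) with both bolts in it. The pink tray sits well to the left, and the jaws straddle the tray's line. I'll enlarge the crop to measure the rim.

```bash
python3 - <<'E'
from h import *
import pickle
s,c=pickle.load(open("w1.pkl","rb"))
save("w1c.png",c["image"][105:225,205:295],5)
E
```

```text
(no output)
```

View pics/w1c.png

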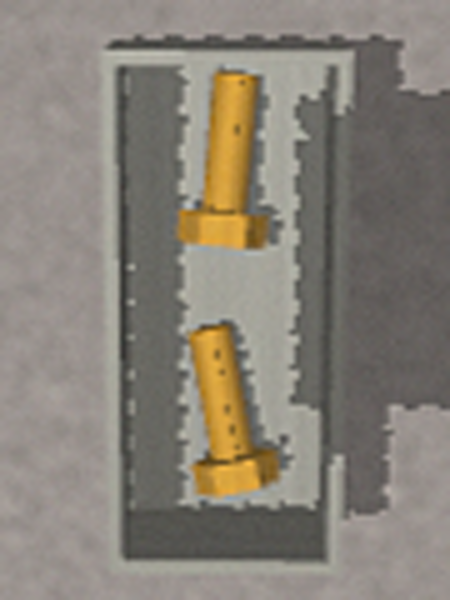

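```bash
python3 - <<'E'
from h import *
import pickle
s,c=pickle.load(open("w1.pkl","rb"))
T=np.eye(4);T[:3,:3]=R.from_rotvec(s["orientation"]).as_matrix();T[:3,3]=s["tool_pos"]
E=T@np.array(c["tool_from_camera"])
P=np.array([ray(c,(x+.5)/5-.5+205,(y+.5)/5-.5+105,.04,E)[:2] for x,y in[(106,50),(356,50),(344,570),(112,570)]])
print(np.round(P,4),P.mean(0))
print("L",np.linalg.norm(P[0]-P[3]),np.linalg.norm(P[1]-P[2]),"W",np.linalg.norm(P[0]-P[1]),np.linalg.norm(P[2]-P[3]))
e=(P[0]-P[3]+P[1]-P[2]);yaw=np.arctan2(e[1],e[0]);print("yaw",yaw)
ctr=P.mean(0)
print("Z .12",delta(s,[*ctr,.12],yaw)," .029",delta(s,[*ctr,.029],yaw))
E
```

```text
[[0.6124 0.2921]
 [0.625  0.2442]
 [0.5192 0.2167]
 [0.5064 0.265 ]] [0.56574322 0.25452493]
L 0.10936439642581819 0.1093623926189271 W 0.04961311618765787 0.04996340402806521
yaw 0.25203582001808533
Z .12 (array([ 0.0027, -0.0002,  0.0794]), array([-0.0009,  0.0016,  0.0055]))  .029 (array([ 2.800e-03, -1.000e-04,  1.704e-01]), array([-0.0009,  0.0016,  0.0055]))
```

The rim measures 109.4 x 49.8 mm, which matches the tray. The centre is (0.566, 0.2545). Now I'll descend.

jog_arm([
  [0, 0.0027, 0, 0.04, 0, 0.001, 0.0055],
  [0, 0.0027, 0, 0.08, 0, 0.001, 0.0055],
  [0, 0.0027, 0, 0.12, 0, 0.001, 0.0055],
  [0, 0.0027, 0, 0.145, 0, 0.001, 0.0055],
  [0, 0.0027, 0, 0.145, 0, 0.001, 0.0055],
], force=25)

```text
t: 3.0
tool_pos: [0.5641, 0.2514, 0.0527]
orientation: [3.117, 0.389, -0.007]
force: [0.2, -0.3, 0.5]
opening: 0.0931
```

```bash
python3 - <<'E'
from h import *
s=robot.read_state();info(s)
print(delta(s,[.5657,.2545,.022],.252))
E
```

```text
t 3.0 pos [0.5641 0.2514 0.0527] xaz 0.2485 zdir [-4.4e-03 -7.0e-04 -1.0e+00] open 0.0931 F [ 0.2 -0.3  0.5] q [3.360e-01 2.880e-01 1.574e+00 1.000e-03 1.284e+00 1.658e+00]
(array([ 0.0024, -0.0026,  0.0307]), array([-0.0004,  0.0044, -0.0035]))
```

jog_arm([
  [0, 0.0024, -0.0026, 0.015, 0, 0.004, -0.003],
  [0, 0.0024, -0.0026, 0.03, 0, 0.004, -0.003],
  [0, 0.0024, -0.0026, 0.03, 0, 0.004, -0.003],
  [0, 0.0024, -0.0026, 0.03, 0, 0.004, -0.003],
])

```text
t: 3.5
tool_pos: [0.5659, 0.2546, 0.023]
orientation: [-3.116, -0.394, 0.0]
force: [-0.5, 0.4, 1.4]
opening: 0.0927
```

```bash
python3 - <<'E'
from h import *
import pickle
s=robot.read_state();info(s)
print(delta(s,[.5657,.2545,.022],.252))
c=robot.read_camera("wrist");save("w2.png",c["image"]);pickle.dump((s,c),open("w2.pkl","wb"))
E
```

```text
t 3.5 pos [0.5659 0.2546 0.023 ] xaz 0.2516 zdir [-2.e-04  4.e-04 -1.e+00] open 0.0927 F [-0.5  0.4  1.4] q [0.34  0.324 1.588 0.    1.229 1.659]
(array([-0.0002,  0.    ,  0.001 ]), array([-0.0004,  0.0001, -0.0004]))
```

View pics/w2.png

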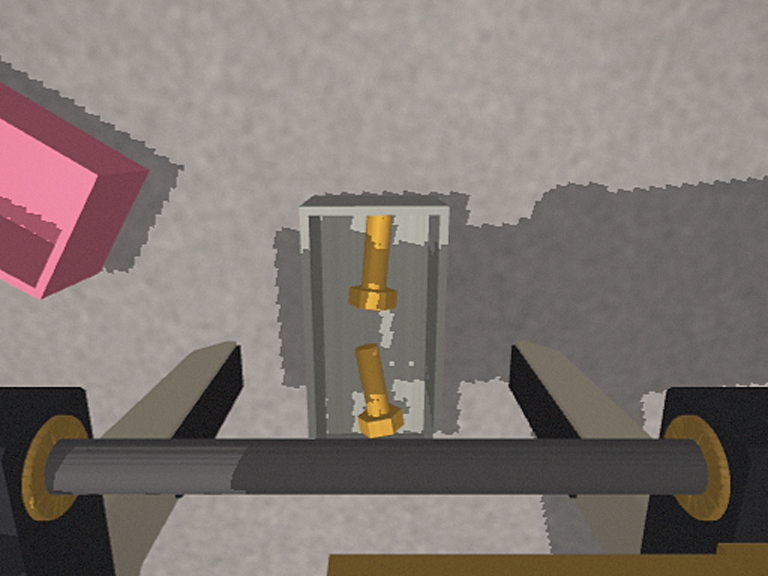

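```bash
python3 - <<'E'
from h import *
import pickle
s,c=pickle.load(open("w2.pkl","rb"))
T=np.array(c["tool_from_camera"])
dz=-(.04-.023)
for u,v in((299,206),(449,206),(308,438),(434,438)):
    print(np.round(ray(c,(u+.5)/1.5-.5,(v+.5)/1.5-.5,dz,T),4))
E
```

```text
[ 0.0546 -0.0262 -0.017 ]
[ 0.0546  0.024  -0.017 ]
[-0.0327 -0.0262 -0.017 ]
[-0.0328  0.0216 -0.017 ]
```

The far rim is at +54.6 mm in the tool frame, so the tray is centred lengthwise, with about 1 mm of offset sideways. Closing the jaws.

jog_arm([
  [0.2, 0, -0.001, 0.001, 0, 0, 0],
  [0.3, 0, -0.001, 0.001, 0, 0, 0],
  [0.4, 0, -0.001, 0.001, 0, 0, 0],
  [0.5, 0, -0.001, 0.001, 0, 0, 0],
  [0.6, 0, -0.001, 0.001, 0, 0, 0],
], force=25)

```text
t: 4.18
tool_pos: [0.5659, 0.2556, 0.0223]
orientation: [-3.116, -0.394, -0.001]
force: [-0.3, 0.2, -0.2]
opening: 0.0474
```

jog_arm([
  [1, 0, 0, 0, 0, 0, 0],
  [1, 0, 0, 0, 0, 0, 0],
  [1, 0, 0, 0, 0, 0, 0],
  [1, 0, 0, 0, 0, 0, 0],
])

```text
t: 4.68
tool_pos: [0.5659, 0.2556, 0.0223]
orientation: [-3.116, -0.394, -0.001]
force: [-1.6, 0.2, -1.0]
opening: 0.0074
```

The opening fell to 7 mm, so the fingers aren't holding the tray's 50 mm width. I'll look.

```bash
python3 - <<'E'
from h import *
import pickle
s=robot.read_state();info(s)
c=robot.read_camera("wrist");save("w3.png",c["image"],1.5)
t=robot.read_camera("scene");save("s3.png",t["image"][150:250,290:480],4)
pickle.dump((s,c),open("w3.pkl","wb"))
E
```

```text
t 4.675 pos [0.5659 0.2556 0.0223] xaz 0.2516 zdir [ 4.e-04  6.e-04 -1.e+00] open 0.0074 F [-1.6  0.2 -1. ] q [0.341 0.326 1.588 0.    1.228 1.661]
```

View pics/w3.png

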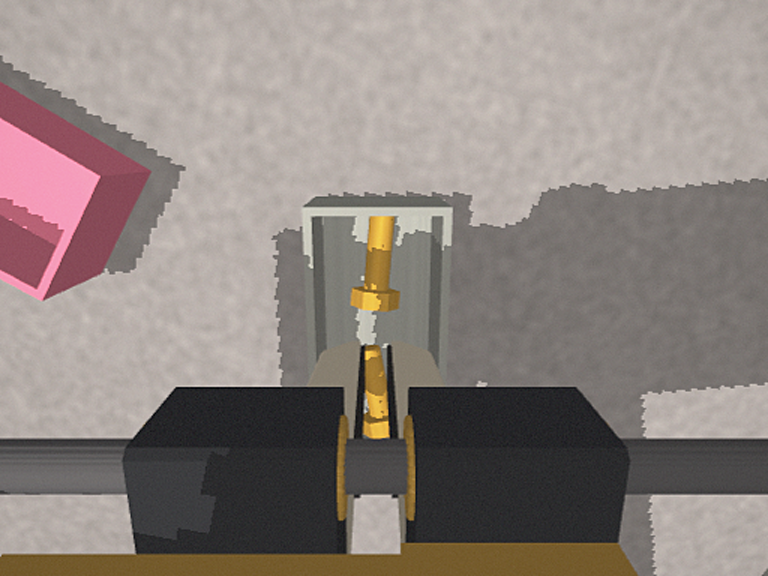

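View pics/s3.png

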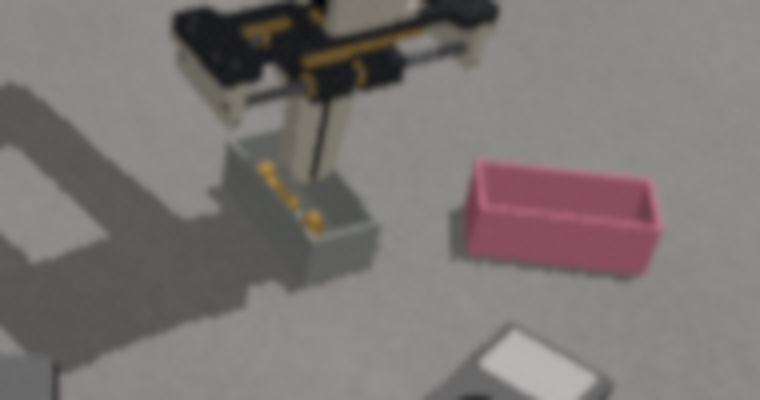

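The fingers look as if they closed over or inside the tray, not outside its walls. I'll check where the fingertips really are by projecting the expected points.

```bash
python3 - <<'E'
from h import *
import pickle
s=robot.read_state()
c=robot.read_camera("scene");im=c["image"].copy()
M=R.from_rotvec(s["orientation"])
big=cv2.resize(im[110:250,310:430],None,fx=4.5,fy=4.5,interpolation=cv2.INTER_CUBIC)
def dot(p,col):
    u,v=proj(c,p);cv2.circle(big,(int((u-310+.5)*4.5),int((v-110+.5)*4.5)),3,col,-1);return np.round([u,v],1)
for dz in(.014,0,-.017,-.04,-.08): print(dz,dot(s["tool_pos"]+M.apply([0,0,dz]),(255,0,0)))
for x in(-.055,.055):
  for y in(-.025,.025):
    for z in (0,.04):
      p=np.array([.5659,.2556,0])+M.apply([x,y,0]);p[2]=z;dot(p,(0,255,0) if z else (0,0,255))
save("s4.png",big,1)
w,cw=pickle.load(open("w3.pkl","rb"))
T=np.array(cw["tool_from_camera"])
for q in((0,0.004,.014),(0,.004,0),(-.0,.004,-.05),(.0075,.004,.014)): print(q,proj(cw,q,T)*1.5)
E
```

```text
0.014 [363.6 203.6]
0 [364.3 199.7]
-0.017 [365.3 194.8]
-0.04 [366.6 188. ]
-0.08 [369.  175.7]
(0, 0.004, 0.014) [386.17865007 328.40501705]
(0, 0.004, 0) [386.92948525 340.45736987]
(-0.0, 0.004, -0.05) [390.67613361 400.59830227]
(0.0075, 0.004, 0.014) [386.27878968 311.39273683]
```

View pics/s4.png

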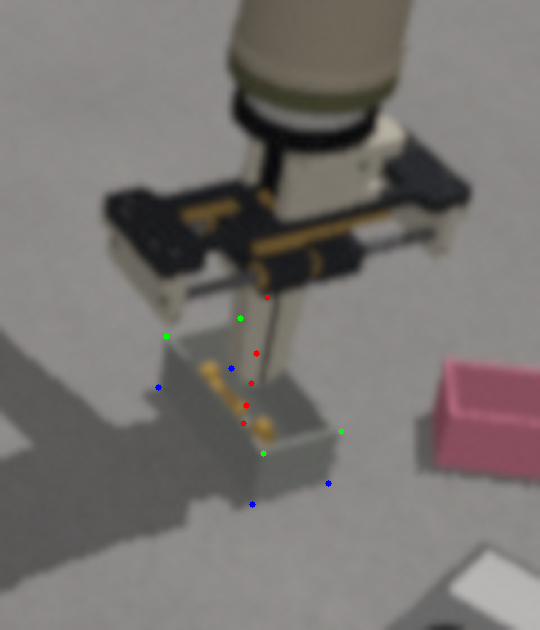

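```bash
python3 - <<'E'
from h import *
import pickle
w,cw=pickle.load(open("w3.pkl","rb"))
T=np.array(cw["tool_from_camera"]);print(np.round(cw["mtx"],1),np.round(T,4))
f=cw["mtx"][0][0]
print("depth of tips from jaw spacing",1.5*f*.0927/(512-243), "expected tip depth",(np.linalg.inv(T)@[0,0,.014,1])[2],(np.linalg.inv(T)@[0,0,-.017,1])[2])
save("w3c.png",cw["image"][200:384,170:340],4)
c=robot.read_camera("scene");save("s5.png",c["image"][170:225,335:400],9)
E
```

```text
[[344.6   0.  250.2]
 [  0.  344.6 192.4]
 [  0.    0.    1. ]] [[-0.000e+00 -9.643e-01 -2.648e-01  7.360e-02]
 [ 1.000e+00 -2.000e-04  8.000e-04 -7.000e-04]
 [-9.000e-04 -2.648e-01  9.643e-01 -1.909e-01]
 [ 0.000e+00  0.000e+00  0.000e+00  1.000e+00]]
depth of tips from jaw spacing 0.17813698524324387 expected tip depth 0.2170903684711891 0.18719706176038833
```

View pics/w3c.png

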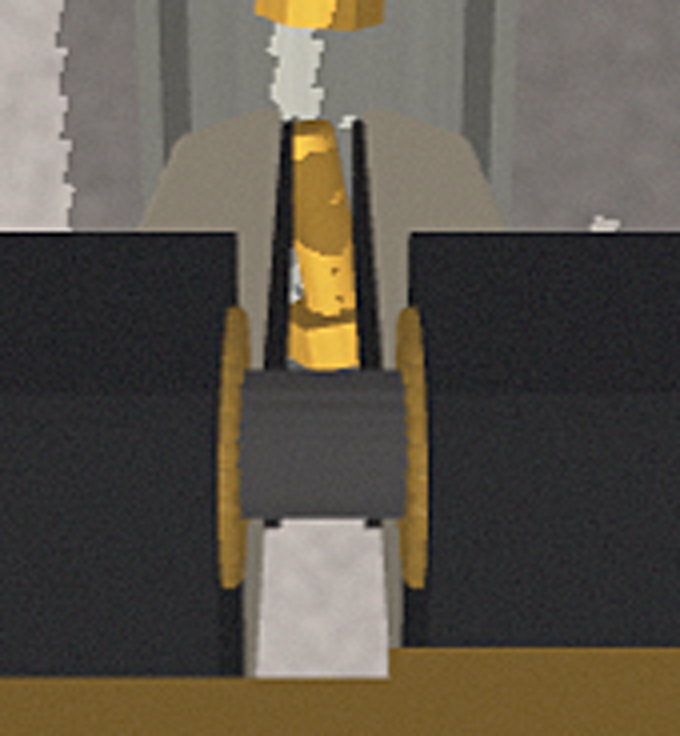

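View pics/s5.png

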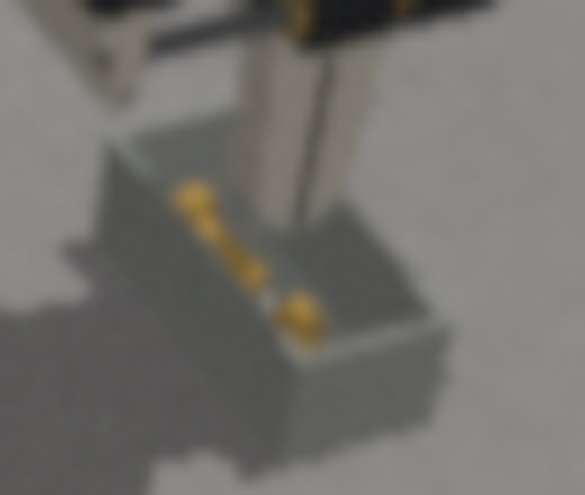

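The tip spacing in the wrist image (0.093 m over 269 px) puts the fingertips about 0.179 m from the camera, where 0.217 m was expected. The fingertip rows (345-385) and the scene view agree. So the real tips sit about 25 mm behind the reported TCP, not 14 mm ahead of it. They closed at z of about 0.048, just above the 40 mm rim, and nothing was touched.

I'll open, then check this again with the fingers open before going lower.

jog_arm([
  [0.5, 0, 0, 0, 0, 0, 0],
  [0, 0, 0, 0, 0, 0, 0],
  [0, 0, 0, 0, 0, 0, 0],
  [0, 0, 0, 0, 0, 0, 0],
  [0, 0, 0, 0, 0, 0, 0],
])

```text
t: 5.5
tool_pos: [0.5659, 0.2556, 0.0223]
orientation: [-3.116, -0.394, -0.001]
force: [0.0, -0.7, -0.3]
opening: 0.0456
```

jog_arm([
  [0, 0, 0, 0, 0, 0, 0],
  [0, 0, 0, 0, 0, 0, 0],
  [0, 0, 0, 0, 0, 0, 0],
  [0, 0, 0, 0, 0, 0, 0],
  [0, 0, 0, 0, 0, 0, 0],
])

```text
t: 6.12
tool_pos: [0.5659, 0.2556, 0.0223]
orientation: [-3.116, -0.394, -0.001]
force: [0.8, 0.2, 0.1]
opening: 0.0921
```

```bash
python3 - <<'E'
from h import *
s=robot.read_state();info(s)
c=robot.read_camera("scene");print(np.round(proj(c,s["tool_pos"]),1));save("s6.png",c["image"][140:230,320:420],7)
c=robot.read_camera("wrist");save("w6.png",c["image"][200:320,130:370],3.2)
E
```

```text
t 6.125 pos [0.5659 0.2556 0.0223] xaz 0.2516 zdir [ 4.e-04  6.e-04 -1.e+00] open 0.0921 F [0.8 0.2 0.1] q [0.341 0.326 1.588 0.    1.228 1.661]
[364.3 199.7]
```

View pics/s6.png

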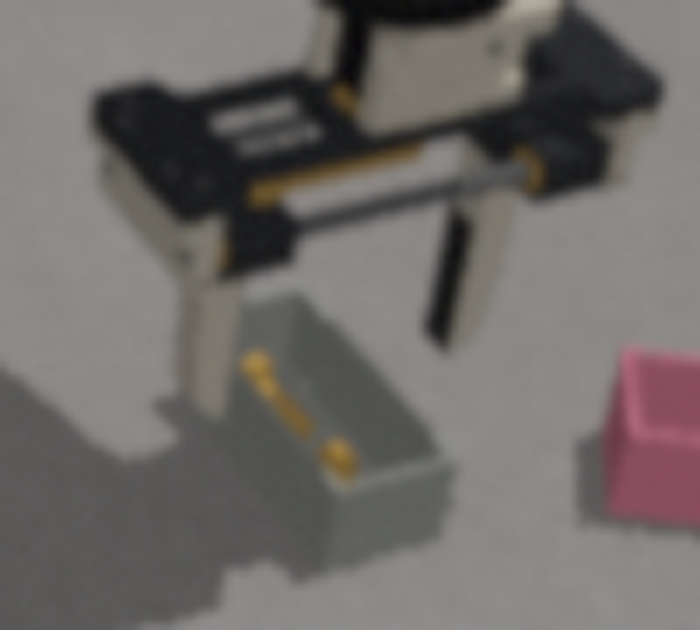

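View pics/w6.png

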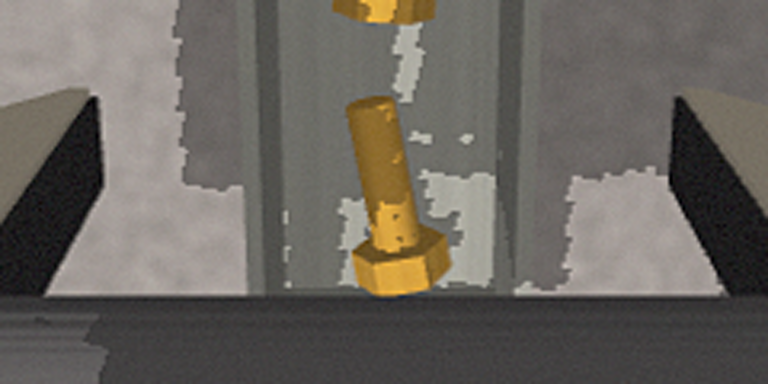

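The scene tips at (350.6,199.2) and (383.7,189.9) give a tip height of about 44-48 mm, which agrees. I'll lower in small steps while watching the force.

jog_arm([
  [0, 0, 0, 0.01, 0, 0, 0],
  [0, 0, 0, 0.02, 0, 0, 0],
  [0, 0, 0, 0.028, 0, 0, 0],
  [0, 0, 0, 0.028, 0, 0, 0],
  [0, 0, 0, 0.028, 0, 0, 0],
], force=25)

```text
t: 6.85
tool_pos: [0.5659, 0.2557, -0.0057]
orientation: [-3.116, -0.394, -0.001]
force: [0.5, 0.4, 1.0]
opening: 0.093
```

```bash
python3 - <<'E'
from h import *
s=robot.read_state();info(s)
print(delta(s,[.5656,.2550,-.012],.252))
c=robot.read_camera("scene");save("s7.png",c["image"][140:230,320:420],7)
c=robot.read_camera("wrist");save("w7.png",c["image"])
E
```

```text
t 6.85 pos [ 0.5659  0.2557 -0.0057] xaz 0.2516 zdir [ 4.e-04  6.e-04 -1.e+00] open 0.093 F [0.5 0.4 1. ] q [0.341 0.361 1.6   0.    1.18  1.66 ]
(array([-0.0005,  0.0006,  0.0063]), array([-0.0005, -0.0005, -0.0004]))
```

View pics/s7.png

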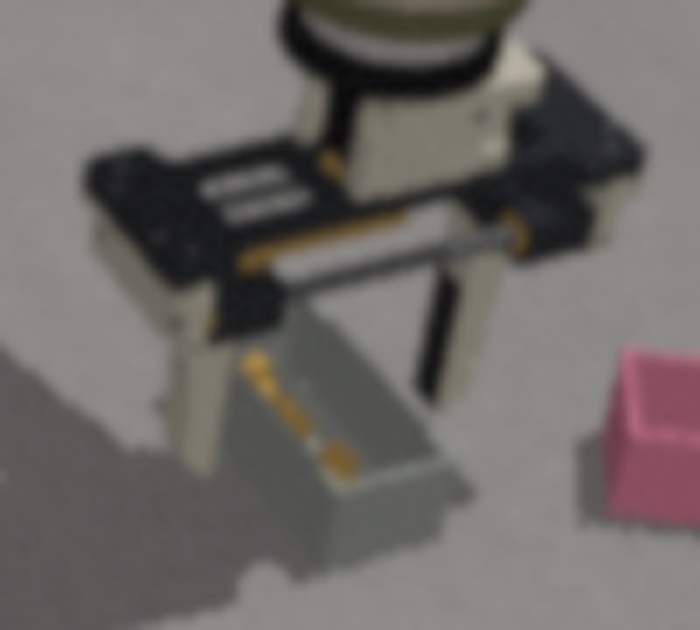

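View pics/w7.png

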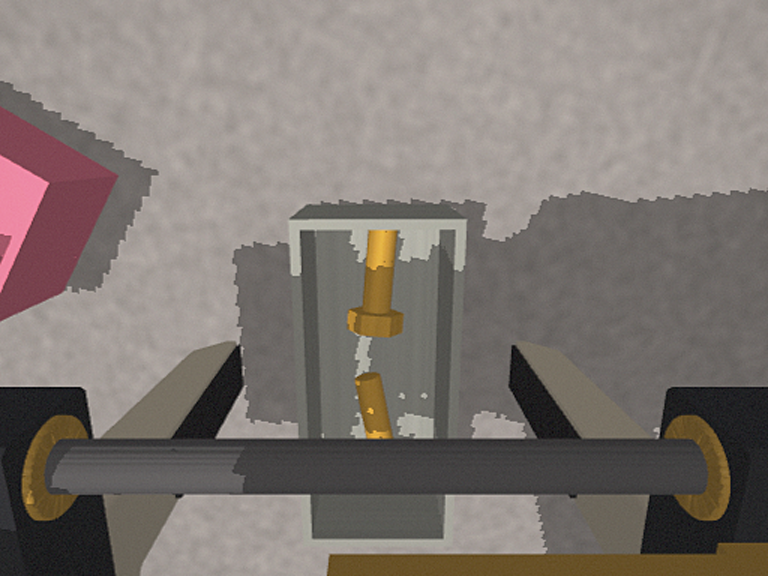

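```bash
python3 - <<'E'
from h import *
c=robot.read_camera("wrist");T=np.array(c["tool_from_camera"])
for u,v in((289,218),(467,218),(445,541),(309,541)):
    print(np.round(ray(c,(u+.5)/1.5-.5,(v+.5)/1.5-.5,-.0457,T),4))
for z in(-.02,-.0255,-.03): 
    print(z,[np.round(proj(c,(x,y,z),T)*1.5+.25).astype(int).tolist() for y in(-.0465,.0465) for x in(.0075,-.0075)])
E
```

```text
[ 0.0544 -0.0249 -0.0457]
[ 0.0544  0.0251 -0.0457]
[-0.0542  0.0227 -0.0457]
[-0.0542 -0.023  -0.0457]
-0.02 [[245, 341], [248, 380], [509, 341], [506, 380]]
-0.0255 [[241, 347], [244, 387], [513, 347], [510, 387]]
-0.03 [[238, 352], [241, 393], [517, 352], [513, 393]]
```

In the tool frame the tray is centred to within 1 mm. A tip model at tool z of about -0.0245 reproduces the seen corners (243,345) and (512,345), so the tips are now at about 19 mm. I'll go down 9 mm more, then close.

jog_arm([
  [0, 0, 0, 0.005, 0, 0, 0],
  [0, 0, 0, 0.009, 0, 0, 0],
  [0, 0, 0, 0.009, 0, 0, 0],
  [0.2, 0, 0, 0.009, 0, 0, 0],
  [0.3, 0, 0, 0.009, 0, 0, 0],
], force=25)

```text
t: 7.62
tool_pos: [0.5664, 0.2558, -0.014]
orientation: [-3.116, -0.394, -0.002]
force: [0.2, -0.7, -0.1]
opening: 0.0772
```

jog_arm([
  [0.4, 0, 0, 0, 0, 0, 0],
  [0.5, 0, 0, 0, 0, 0, 0],
  [0.6, 0, 0, 0, 0, 0, 0],
  [0.7, 0, 0, 0, 0, 0, 0],
  [0.7, 0, 0, 0, 0, 0, 0],
])

```text
t: 8.25
tool_pos: [0.5665, 0.2558, -0.014]
orientation: [-3.116, -0.394, -0.003]
force: [0.8, -0.7, 1.2]
opening: 0.0498
```

The fingers stopped at 49.8 mm, which is the tray's width. Gentle lift.

jog_arm([
  [1, 0, 0, 0, 0, 0, 0],
  [1, 0, 0, 0, 0, 0, 0],
  [1, 0, 0, -0.008, 0, 0, 0],
  [1, 0, 0, -0.018, 0, 0, 0],
  [1, 0, 0, -0.03, 0, 0, 0],
], force=30)

```text
t: 8.88
tool_pos: [0.5664, 0.2558, 0.0168]
orientation: [-3.116, -0.394, -0.003]
force: [0.4, -0.0, -2.5]
opening: 0.0497
```

```bash
python3 - <<'E'
from h import *
s=robot.read_state();info(s)
c=robot.read_camera("scene");save("s8.png",c["image"][140:230,320:420],7)
E
```

```text
t 8.875 pos [0.5664 0.2558 0.0168] xaz 0.2516 zdir [ 1.5e-03  9.0e-04 -1.0e+00] open 0.0497 F [ 0.4 -0.  -2.5] q [0.341 0.332 1.59  0.    1.217 1.66 ]
```

View pics/s8.png

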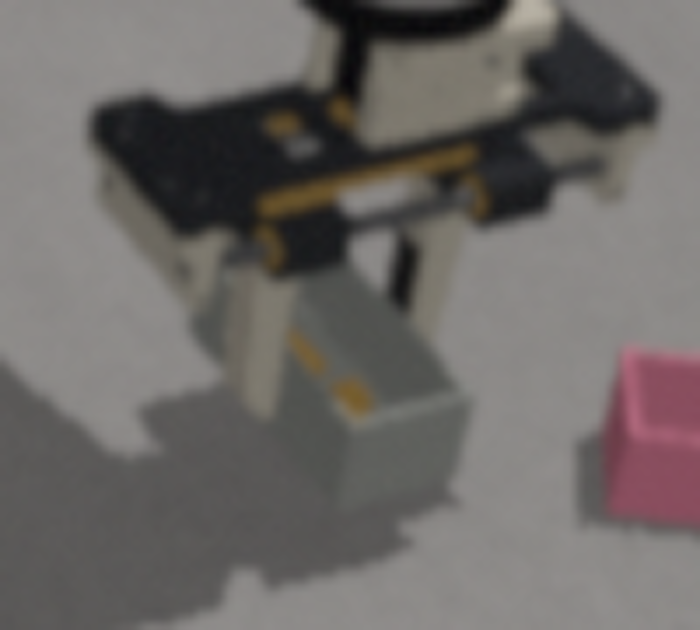

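The tray is held level about 30 mm up with both bolts in it, and the wrist reads about 2.5 N. Lifting to carry height.

jog_arm([
  [1, 0, 0, -0.015, 0, 0.001, 0],
  [1, 0, 0, -0.035, 0, 0.001, 0],
  [1, 0, 0, -0.06, 0, 0.001, 0],
  [1, 0, 0, -0.08, 0, 0.001, 0],
  [1, 0, 0, -0.09, 0, 0.001, 0],
])

```text
t: 9.55
tool_pos: [0.5684, 0.2565, 0.1115]
orientation: [-3.115, -0.394, -0.013]
force: [0.4, -0.1, -2.3]
opening: 0.0496
```

```bash
python3 - <<'E'
from h import *
s=robot.read_state();info(s)
c=robot.read_camera("wrist");T=np.array(c["tool_from_camera"]);save("w9.png",c["image"])
print(delta(s,[.493,-.270,.11],-.438))
E
```

```text
t 9.55 pos [0.5684 0.2565 0.1115] xaz 0.2516 zdir [ 0.0079  0.0031 -1.    ] open 0.0496 F [ 0.4 -0.1 -2.3] q [0.341 0.235 1.524 0.    1.374 1.661]
(array([-0.2041,  0.4911, -0.0008]), array([-0.0039, -0.0077,  0.6896]))
```

View pics/w9.png

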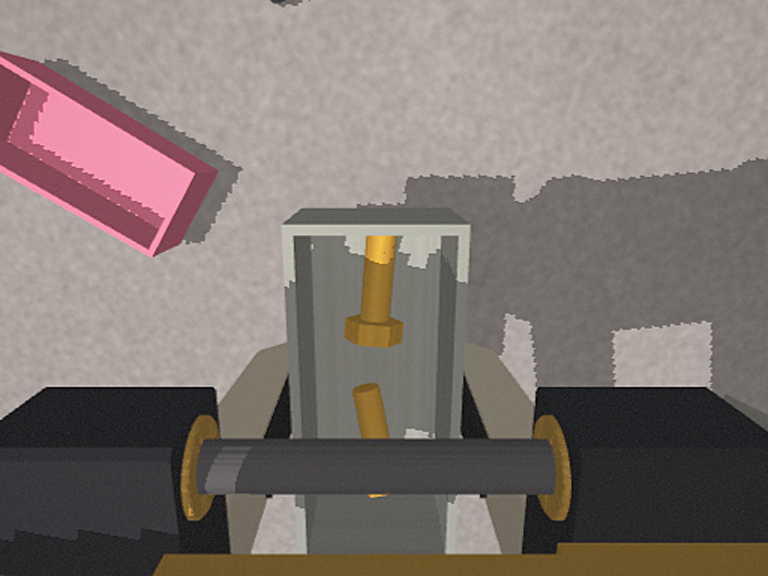

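jog_arm([
  [1, -0.004, 0.01, 0, -0.001, -0.002, 0.014],
  [1, -0.01, 0.025, 0, -0.002, -0.004, 0.034],
  [1, -0.019, 0.045, 0, -0.003, -0.006, 0.062],
  [1, -0.029, 0.07, 0, -0.004, -0.008, 0.097],
  [1, -0.04, 0.096, 0, -0.004, -0.008, 0.133],
])

```text
t: 10.22
tool_pos: [0.553, 0.1514, 0.111]
orientation: [3.134, 0.182, 0.0]
force: [-0.6, -0.6, -3.3]
opening: 0.0501
```

```bash
python3 - <<'E'
from h import *
s=robot.read_state();info(s);print(delta(s,[.493,-.270,.11],-.438))
E
```

```text
t 10.225 pos [0.553  0.1514 0.111 ] xaz 0.1159 zdir [ 2.0e-04 -2.6e-03 -1.0e+00] open 0.0501 F [-0.6 -0.6 -3.3] q [ 0.18   0.113  1.661 -0.003  1.367  1.635]
(array([-0.1083,  0.4117,  0.002 ]), array([ 0.0026, -0.0006,  0.5539]))
```

Next 5 rows, at about 28 mm per row.

jog_arm([
  [1, -0.008, 0.027, 0, 0.001, 0, 0.037],
  [1, -0.015, 0.055, 0, 0.002, 0, 0.074],
  [1, -0.022, 0.083, 0, 0.003, 0, 0.111],
  [1, -0.029, 0.11, 0, 0.003, 0, 0.148],
  [1, -0.036, 0.138, 0, 0.003, 0, 0.185],
])

```text
t: 10.85
tool_pos: [0.532, 0.0081, 0.1107]
orientation: [-3.139, 0.114, 0.001]
force: [0.3, 0.2, -1.8]
opening: 0.0495
```

```bash
python3 - <<'E'
from h import *
s=robot.read_state();info(s);print(delta(s,[.493,-.270,.11],-.438))
E
```

```text
t 10.85 pos [0.532  0.0081 0.1107] xaz -0.0724 zdir [-9.e-04  2.e-04 -1.e+00] open 0.0495 F [ 0.3  0.2 -1.8] q [-0.081  0.004  1.776  0.     1.363  1.562]
(array([-0.0187,  0.2802,  0.0007]), array([0.    , 0.001 , 0.3656]))
```

jog_arm([
  [1, -0.002, 0.028, 0, 0, 0, 0.037],
  [1, -0.004, 0.056, 0, 0, 0, 0.074],
  [1, -0.006, 0.084, 0, 0, 0, 0.11],
  [1, -0.008, 0.112, 0, 0, 0.001, 0.147],
  [1, -0.01, 0.14, 0, 0, 0.001, 0.183],
])

```text
t: 11.48
tool_pos: [0.5103, -0.1327, 0.1101]
orientation: [-3.115, 0.405, 0.002]
force: [0.2, -0.9, -2.4]
opening: 0.0499
```

```bash
python3 - <<'E'
from h import *
s=robot.read_state();info(s);print(delta(s,[.493,-.270,.11],-.438))
E
```

```text
t 11.475 pos [ 0.5103 -0.1327  0.1101] xaz -0.2588 zdir [-1.e-03  1.e-04 -1.e+00] open 0.0499 F [ 0.2 -0.9 -2.4] q [-0.351 -0.009  1.789 -0.     1.362  1.478]
(array([1.840e-02, 1.372e-01, 1.000e-04]), array([0.0002, 0.001 , 0.1792]))
```

jog_arm([
  [1, 0.003, 0.025, 0, 0, 0, 0.033],
  [1, 0.006, 0.05, 0, 0, 0, 0.066],
  [1, 0.01, 0.075, 0, 0, 0.001, 0.1],
  [1, 0.012, 0.095, 0, 0, 0.001, 0.13],
  [1, 0.015, 0.112, 0, 0, 0.001, 0.15],
])

```text
t: 12.1
tool_pos: [0.4953, -0.246, 0.1098]
orientation: [-3.075, 0.641, 0.001]
force: [-0.4, 0.6, -2.6]
opening: 0.05
```

```bash
python3 - <<'E'
from h import *
s=robot.read_state();info(s);print(delta(s,[.493,-.270,.11],-.438))
E
```

```text
t 12.1 pos [ 0.4953 -0.246   0.1098] xaz -0.4112 zdir [-6.e-04  1.e-04 -1.e+00] open 0.05 F [-0.4  0.6 -2.6] q [-0.554  0.06   1.72  -0.     1.362  1.428]
(array([ 0.0075,  0.0229, -0.0002]), array([0.0001, 0.0006, 0.0268]))
```

jog_arm([
  [1, 0.004, 0.012, 0, 0, 0, 0.014],
  [1, 0.006, 0.019, 0, 0, 0, 0.022],
  [1, 0.0075, 0.023, 0, 0, 0, 0.027],
  [1, 0.0075, 0.023, 0, 0, 0, 0.027],
])

```text
t: 12.6
tool_pos: [0.493, -0.2699, 0.1098]
orientation: [-3.066, 0.682, 0.001]
force: [0.3, 0.9, -2.8]
opening: 0.0497
```

```bash
python3 - <<'E'
from h import *
import pickle
s=robot.read_state();info(s);print(delta(s,[.493,-.270,.11],-.438))
c=robot.read_camera("wrist");save("w10.png",c["image"]);pickle.dump((s,c),open("w10.pkl","wb"))
c=robot.read_camera("scene");save("s10.png",c["image"][100:250,80:260],4)
c=robot.read_camera("top");save("t10.png",c["image"][130:260,270:430],4.5)
E
```

```text
t 12.6 pos [ 0.493  -0.2699  0.1098] xaz -0.4379 zdir [-6.e-04  3.e-04 -1.e+00] open 0.0497 F [ 0.3  0.9 -2.8] q [-0.592  0.085  1.694 -0.     1.363  1.417]
(array([-0.    ,  0.0001, -0.0002]), array([-0.    ,  0.0007,  0.0001]))
```

View pics/w10.png

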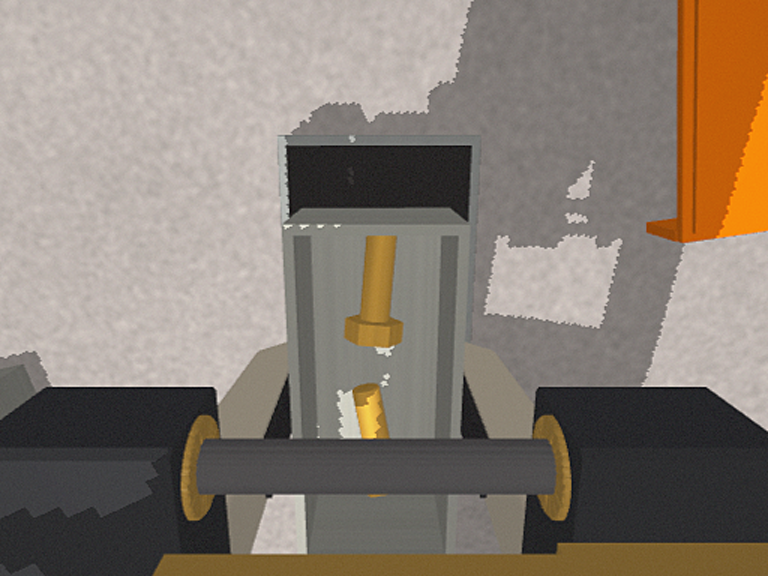

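View pics/s10.png

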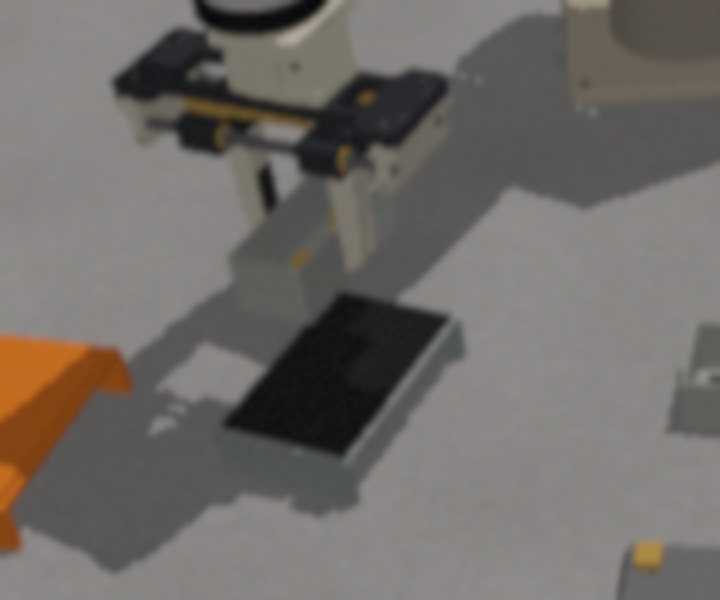

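View pics/t10.png

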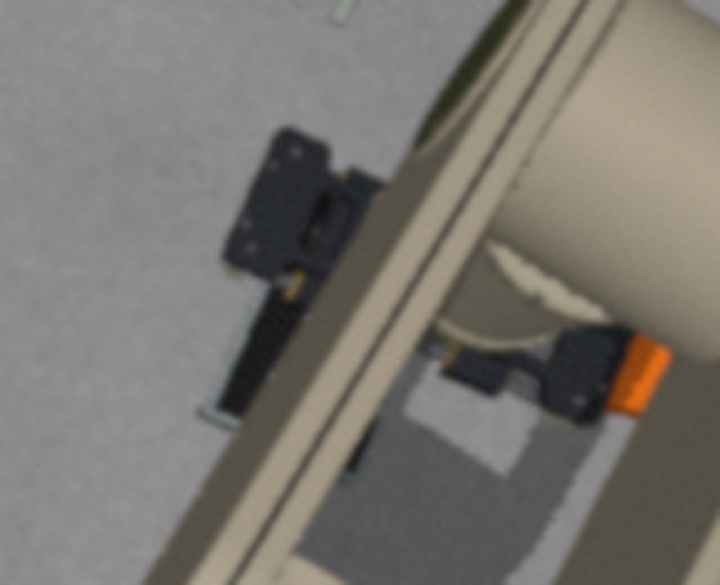

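Both bolts are inside and the tray is over the stand. I'll check the rubber's far corners, (287,145) and (471,145) in the wrist view, against the tray.

```bash
python3 - <<'E'
from h import *
import pickle
s,c=pickle.load(open("w10.pkl","rb"));T=np.array(c["tool_from_camera"]);M=R.from_rotvec(s["orientation"])
for u,v in((287,145),(471,145),(290,218),(469,218)):
    p=ray(c,(u+.5)/1.5-.5,(v+.5)/1.5-.5,s["tool_pos"][2]-.04,T);print("rubber",np.round(p,4))
for u,v in((282,224),(470,224)):
    print("rim",np.round(ray(c,(u+.5)/1.5-.5,(v+.5)/1.5-.5,-(.0537),T),4))
E
```

```text
rubber [ 0.0741 -0.0436  0.0698]
rubber [0.0741 0.0458 0.0698]
rubber [ 0.0387 -0.0437  0.0698]
rubber [0.0387 0.0465 0.0698]
rim [ 0.0534 -0.0256 -0.0537]
rim [ 0.0534  0.0245 -0.0537]
```

The rubber centre is within about 2 mm of the tray centre, and the angle is aligned. The tray bottom is TCP + 14 mm, so contact should come after about 84 mm. Lowering gently.

jog_arm([
  [1, 0, 0.001, 0.012, 0, 0, 0],
  [1, 0, 0.001, 0.028, 0, 0, 0],
  [1, 0, 0.001, 0.044, 0, 0, 0],
  [1, 0, 0.001, 0.057, 0, 0, 0],
  [1, 0, 0.001, 0.065, 0, 0, 0],
])

```text
t: 13.38
tool_pos: [0.492, -0.2701, 0.0432]
orientation: [-3.066, 0.681, 0.003]
force: [-0.4, -0.2, -2.1]
opening: 0.0496
```

jog_arm([
  [1, 0, 0, 0.004, 0, 0, 0],
  [1, 0, 0, 0.008, 0, 0, 0],
  [1, 0, 0, 0.011, 0, 0, 0],
  [1, 0, 0, 0.013, 0, 0, 0],
  [1, 0, 0, 0.013, 0, 0, 0],
])

```text
t: 14.0
tool_pos: [0.492, -0.2701, 0.0303]
orientation: [-3.066, 0.681, 0.003]
force: [0.1, -0.6, -2.7]
opening: 0.0497
```

```bash
python3 - <<'E'
from h import *
s=robot.read_state();info(s);print(delta(s,[.493,-.270,.026],-.438))
E
```

```text
t 14.0 pos [ 0.492  -0.2701  0.0303] xaz -0.4374 zdir [-0.002   0.0012 -1.    ] open 0.0497 F [ 0.1 -0.6 -2.7] q [-0.593  0.17   1.756 -0.     1.218  1.415]
(array([ 0.0009, -0.0005,  0.0043]), array([-0.0003,  0.0023,  0.0006]))
```

Still hanging free (-2.7 N), with about 4 mm to go. I'll use 1 mm rows.

jog_arm([
  [1, 0, 0, 0.0015, 0, 0.002, 0],
  [1, 0, 0, 0.0025, 0, 0.002, 0],
  [1, 0, 0, 0.0035, 0, 0.002, 0],
  [1, 0, 0, 0.0035, 0, 0.002, 0],
])

```text
t: 14.5
tool_pos: [0.4919, -0.27, 0.0267]
orientation: [-3.066, 0.682, 0.001]
force: [-0.3, -0.3, -2.9]
opening: 0.0497
```

jog_arm([
  [1, 0, 0, 0.0005, 0, 0, 0],
  [1, 0, 0, 0.001, 0, 0, 0],
  [1, 0, 0, 0.001, 0, 0, 0],
])

```text
t: 14.88
tool_pos: [0.492, -0.2701, 0.026]
orientation: [-3.066, 0.682, 0.0]
force: [-2.4, 0.4, 2.3]
opening: 0.0498
```

The force went from -2.9 to +2.3 N, so the tray is down on the rubber. Releasing.

jog_arm([
  [0.4, 0, 0, 0, 0, 0, 0],
  [0.3, 0, 0, 0, 0, 0, 0],
  [0.2, 0, 0, 0, 0, 0, 0],
  [0.1, 0, 0, 0, 0, 0, 0],
  [0, 0, 0, 0, 0, 0, 0],
])

```text
t: 15.5
tool_pos: [0.492, -0.2701, 0.026]
orientation: [-3.066, 0.682, 0.0]
force: [-0.3, -0.4, -0.4]
opening: 0.0895
```

jog_arm([
  [0, 0, 0, 0, 0, 0, 0],
  [0, 0, 0, 0, 0, 0, 0],
])

```text
t: 15.75
tool_pos: [0.492, -0.2701, 0.026]
orientation: [-3.066, 0.682, 0.0]
force: [-0.3, -0.1, -0.0]
opening: 0.0931
```

```bash
python3 - <<'E'
from h import *
import pickle
s=robot.read_state();info(s)
c=robot.read_camera("wrist");save("w11.png",c["image"]);pickle.dump((s,c),open("w11.pkl","wb"))
E
```

```text
t 15.75 pos [ 0.492  -0.2701  0.026 ] xaz -0.4374 zdir [-1.e-04  3.e-04 -1.e+00] open 0.0931 F [-0.3 -0.1 -0. ] q [-0.594  0.173  1.761  0.     1.208  1.415]
```

View pics/w11.png

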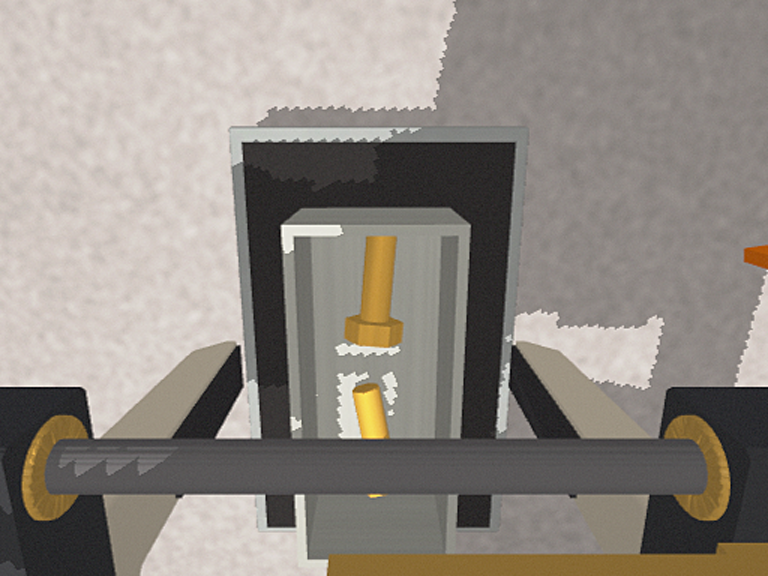

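The tray sits in the middle of the rubber with both bolts inside, and the open fingers are clear of it. Rising straight up.

jog_arm([
  [0, 0, 0, -0.015, 0, 0, 0],
  [0, 0, 0, -0.045, 0, 0, 0],
  [0, 0, 0, -0.085, 0, 0, 0],
  [0, 0, 0, -0.125, 0, 0, 0],
  [0, 0, 0, -0.16, 0, 0, 0],
])

```text
t: 16.42
tool_pos: [0.4924, -0.2704, 0.1891]
orientation: [3.066, -0.682, 0.003]
force: [1.0, -0.8, 0.0]
opening: 0.0933
```

jog_arm([
  [0, 0, 0, 0, 0, 0, 0],
  [0, 0, 0, 0, 0, 0, 0],
  [0, 0, 0, 0, 0, 0, 0],
  [0, 0, 0, 0, 0, 0, 0],
])

```text
t: 16.92
tool_pos: [0.4917, -0.2699, 0.1877]
orientation: [-3.066, 0.682, 0.0]
force: [0.0, 0.5, 0.6]
opening: 0.0929
```

```bash
python3 - <<'E'
from h import *
import pickle
s=robot.read_state();info(s)
c=robot.read_camera("wrist");save("w12.png",c["image"]);pickle.dump((s,c),open("w12.pkl","wb"))
c=robot.read_camera("scene");save("s12.png",c["image"][100:250,80:260],4)
E
```

```text
t 16.925 pos [ 0.4917 -0.2699  0.1877] xaz -0.4375 zdir [-2.e-04  4.e-04 -1.e+00] open 0.0929 F [0.  0.5 0.6] q [-0.594  0.029  1.608  0.     1.505  1.415]
```

View pics/w12.png

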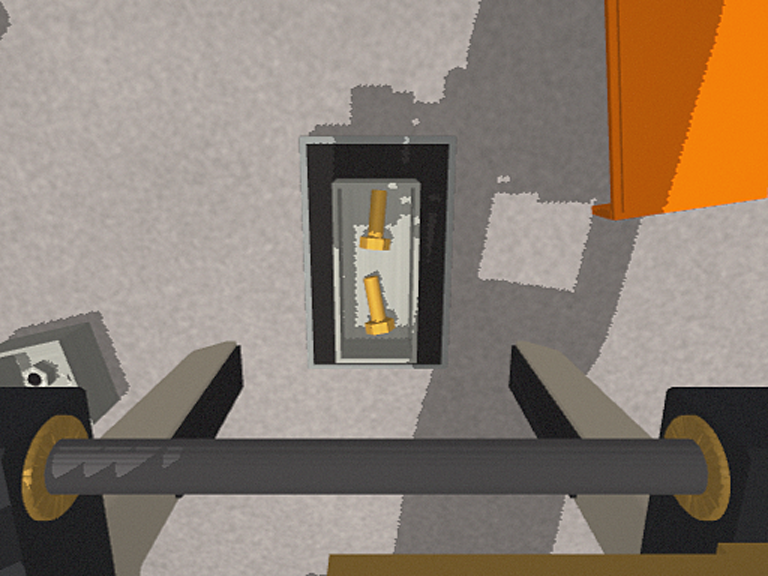

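View pics/s12.png

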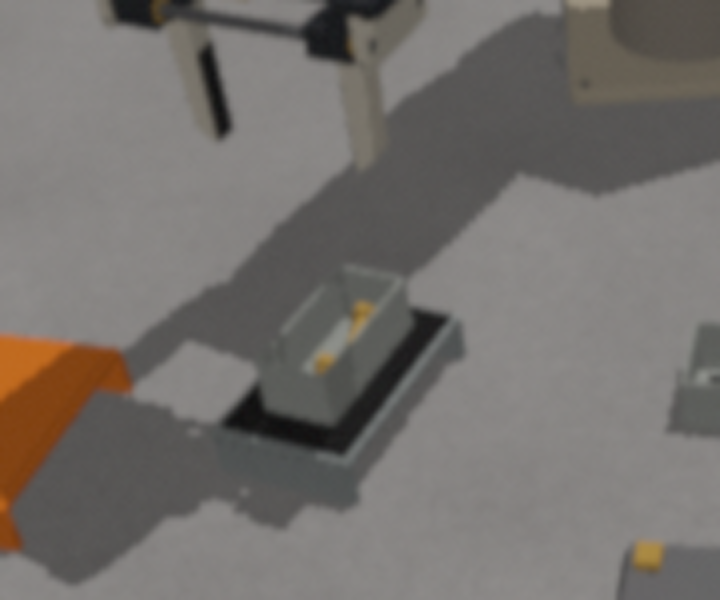

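```bash
python3 - <<'E'
from h import *
import pickle
s,c=pickle.load(open("w12.pkl","rb"));T=np.array(c["tool_from_camera"]);z0=s["tool_pos"][2]
def q(pts,z):
    P=np.array([ray(c,(u+.5)/1.5-.5,(v+.5)/1.5-.5,z0-z,T)[:2] for u,v in pts]);e=P[0]-P[3]+P[1]-P[2]
    print("ctr",np.round(P.mean(0),4),"L",np.round(np.linalg.norm(e)/2,4),"W",np.round(np.linalg.norm(P[0]-P[1]),4),np.round(np.linalg.norm(P[2]-P[3]),4),"ang",round(np.arctan2(e[1],e[0]),3))
q([(331,181),(420,181),(415,363),(335,363)],.08)
q([(299,136),(456,136),(441,366),(312,366)],.04)
E
```

```text
ctr [-0.001  -0.0007] L 0.1113 W 0.0504 0.0499 ang 0.003
ctr [0.0018 0.0005] L 0.1562 W 0.0986 0.0913 ang 0.004
```

The tray centre is within about 3 mm of the stand centre. The angle difference is under 0.01 rad and the rim measures 111 x 50 mm at z = 0.08, so it is flat on the rubber. Handing in.

```bash
python3 -c "
from plant import robot
print(robot.close_job())"
```

```text
the job is handed in; nothing more can be done
None
```

The long steel tray now stands on the stand's black rubber with both brass bolts inside, and the job is handed in at about 17 s of the 45 s allowed. `close_job` gives no verdict, so the checks below are my own.

**Last checks**
- **Position:** the tray centre is about 3 mm along and 1 mm across from the stand's centre, and its angle is within 0.01 rad of the stand's length.
- **Level and height:** the rim measured 111 x 50 mm when cast at 80 mm height, so the tray is flat on the rubber.
- **Set-down:** I lowered it in rows of about 1 mm at the end. The wrist force changed from -2.9 to +2.3 N at contact.
- **Clear of the tray:** the gripper is open and well above the tray, and the wrist force reads about zero.

**What disagreed**
- **Fingertip position:** the first grasp closed on air above the rim and moved nothing. In the images the fingertips sit about 25 mm behind the reported TCP, not 14 mm ahead of it. I corrected for this, and the second grasp held at 49.8 mm, the tray's width.
- **Camera difference:** the first top-view estimate of the tray's position was about 4 mm off the wrist-camera one. I used the wrist one.
- **Stand outline:** in the last picture the near end of the stand measured 91 mm wide and its length 156 mm, against 100 and 160 mm. I probably picked a rubber corner there, so the stand centre is good to a few mm.

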